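Hold the garnish station's lid open

ROBOT

A 6-joint arm with a two-finger parallel gripper is mounted at the origin on the work surface. World frame = base frame: x ahead of the robot, y to its left, z up, the work surface at z = 0. Lengths are in mm, angles in rad, forces in N, time in s.
With the tool pointing down it reaches from about 400 to 825 mm from the base axis. Payload 7 kg.
Tool frame: the origin (TCP) lies at the very end of the fingers, on their centre line; the grasp point (between the pads) lies 19 mm behind it; z points along the fingers, y is the line along which they close (so a half turn about z gives the same grasp; the last joint's range is limited). The gripper opens to 85 mm and grips with 20 to 120 N. Pads are 22 mm wide; open, the fingers measure 114 mm over their backs; the gripper's body (76 mm by 85 mm) begins 54 mm behind the grasp point. The pads swing forward as they close: fully open they stand 13 mm farther back than shut.
Start: joints at [1.423, 0.359, 0.012, 0, -1.224, -0.288], TCP at [284.947, 611.883, 231.302] pointing down, gripper open.
Joint ranges: [-3.07, 3.07], [-1.43, 2.12], [-1.02, 1.25], [-3.03, 1.67], [-3.05, -0], [-3.03, 3.03]. Speed limits (rad/s): [2.39, 2.39, 3.01, 3.14, 3.14, 3.14].

INTERFACE

Orientations are given as a rotation vector (axis times angle).
In Python, from cell import env gives the robot as it stands.
- The arm moves only by the shell command python3 -m creep 'ROWS'. ROWS is text: rows parted by semicolons, each of 7 numbers parted by spaces: the gripper's target within -1 to 1 (fully open at 1, half-way at 0, shut at -1), then the shift along the tool's x, y, z in mm, then the turn, a rotation vector about the tool's x, y, z in degrees. In form: fingers dx dy dz ax ay az; .... A call has 1 to 20 rows; each row is the pose to reach, as a shift and turn from the pose commanded when the call began, along the tool's axes at that moment; what a row does not reach only later rows make up. A row lasts 1/10 s, in which the tool goes at most 50 mm and 8.59 degrees, less where a joint would pass 70% of its speed; a pose out of reach is approached as far as the arm can. A call with a gripper value outside its range is refused whole. The fingers move at their own pace and stop on an object; the grip force is fixed at half the most. Time passes only in rows, so rows that repeat a pose let the fingers close. It gives the time, the measured TCP pose, the force, the opening and the grip force at its end, in the units of the state.
- env.observe(): the state, without advancing time (a new reading comes with each control period).
- env.capture(name): name is "scene" or "top" or "wrist"; returns a dict with "image" (480x640x3 uint8, blue, green, red), "K" (3x3 intrinsics, pixels), "k1" (the pictures are not rectified: a ray, as slopes to the right and down, at radius r is drawn at 1 + k1 r^2 times it, then the intrinsics apply), "R" (3x3) and "t" (3): a world point X has camera coordinates R X + t. Camera axes: x right, y down, z forward; pixel columns grow to the right and rows downward; lengths in mm; the calibration is good to about 2 mm. A picture is of the moment at which its call begins. There is no depth.
- env.hand_in(): hands the job in; it is judged then, once.
The state is a dict: "time_s": time; "joint_positions": joint angles; "qd": joint speeds; "effort": joint torques, N m; "ee_pos": TCP position; "ee_rot": TCP orientation; "force": force on the tool from outside, world axes, zero at the start; "torque": the same for the moment, N m; "grip_width": opening from 0.0 (shut) to 1.0 (fully open); "grip_force": force on a finger pad.
Only numpy, scipy, OpenCV 4.12 (cv2) and the standard library are available. Lean on these libraries where they do the work, as an engineer would, in place of code of your own. Each camera call takes 0.05 s, during which the arm holds its last target. There are 200 camera calls.

TASK

On the bar counter, loosen both brass wing nuts of the steel garnish station by turning each about a quarter turn anticlockwise (seen from above), to its stop, where the wings lie along the front edge of the lid; keep the lid shut meanwhile. Then lift the red lid to 50 degrees open and keep it there, because it falls shut by itself: finish while still holding it. Leave the jars, bowls, cup and jug where they are.

Things in the scene. Friction and masses are not known exactly. Their poses are not given: they have to be found in the camera images.
- station: Garnish station: steel box fixed to the counter, 220 mm (own x) by 300 mm (own y) by 120 mm high, walls 6 mm. Origin at the centre of its underside on the counter; own z up; own -x is its front, roughly towards the robot, where two small ledges carry the wing nuts.
- lid (a joint): Opening angle of the red lid (rad): 0 shut, grows as the front edge rises, stop at 1.35; 50 degrees is 0.873. Lid 220 x 300 x 8 mm, about 0.4 to 0.85 kg, low-friction hinge: it falls shut from every angle when let go, and cannot be lifted while a nut foot lies over its front edge. Shut, its top is 128.5 mm above the counter.
- lid_hinge (a point): Middle of the hinge line, along own y, at the station's far (own +x) rim; in the station's frame at x 110, y 0, z 120.5 mm. This frame turns with the lid.
- lid_handle (a point): Middle of the handle's round steel bar: 12 mm thick, 100 mm long along own y, its centre line 40 mm above the lid's top on two end posts. In the lid_hinge frame at x -175, y 0, z 48 mm. The frame turns with the lid (own z normal to the lid).
- nut_left (a joint): Angle of the left (station +y) nut (rad): 0 tight, grows anticlockwise seen from above, stop at 1.571 (a quarter turn: fully loose). Starts at 0 to 0.35. Below about 1.2 its foot still covers the lid's edge. Stays where it is left; about 0.06 N m of friction. It does not rise.
- nut_right (a joint): The same for the right (station -y) nut; it also loosens anticlockwise seen from above.
- nut_left_grip (a point): On the vertical axis of the left brass wing nut, 160 mm above the counter, in the middle of its two upright wings: together a flat blade 46 mm long (along own x), 12 mm thick (own y), from 138 to 174 mm above the counter; under it a foot 54 x 12 x 8 mm over a hub of 20 mm diameter, 130 to 140 mm above the counter. In the station's frame at x -128, y 110, z 160 mm. The frame turns with the nut; at joint 0 own x is the station's x.
- nut_right_grip (a point): The same for the right nut, in the station's frame at x -128, y -110, z 160 mm.
- olive_jar: Bystander: glass jar of olives, 104 mm wide, 173 mm high with its knob; origin at the centre of the underside.
- nut_jar: Bystander: glass jar of peanuts, 112 mm wide, 163 mm high with its knob; origin at the centre of the underside.
- bowl_red: Bystander: red bowl, 96 mm wide, 45 mm high; origin at the centre of the underside.
- bowl_blue: Bystander: blue bowl, 96 mm wide, 45 mm high; origin at the centre of the underside.
- cup: Bystander: white cup, 72 mm wide, 60 mm high; origin at the centre of the underside.
- milk_jug: Bystander: steel milk jug, 84 mm wide, 100 mm high, handle at own +y; origin at the centre of the underside.

How it is judged:
By the outcome, as a careful person would: the job done as asked, in the order asked, and still so for the second after the job is handed in, while the arm keeps its last pose, push and grip.
It also fails if it takes over 58 s, if anything falls off the work surface, if the arm or the gripper's body presses on something with over 40 N, if the wrist force passes 120 N, or if a joint passes its speed limit or range.

## Working session

There is one attempt and no reset: what is moved stays moved. The work goes in short steps, Python scripts to look and compute and a shell command to move; the robot and the scene stay as the last step left them, time stands still between calls to the robot, and variables do not carry over. Pictures are saved under pics/ and viewed, at most 10 in all, crops included, and the job is handed in when it is done.

```bash
mkdir -p pics; ls
python3 - <<'E'
from cell import env
import cv2
s=env.observe();print(s)
for n in("scene","top"):
    c=env.capture(n);cv2.imwrite(f"pics/{n}0.png",c["image"]);print(n,c["K"],c["k1"],c["R"],c["t"])
E
```

```text
pics
{'time_s': 0.0, 'joint_positions': array([ 1.42309199e+00,  3.59376573e-01,  1.10645697e-02, -3.55761403e-04,
       -1.22409240e+00, -2.88079850e-01]), 'qd': array([-0.00109851, -0.00037226, -0.00249554,  0.00030434, -0.00010812,
       -0.00023043]), 'effort': array([ 7.46267960e-04, -5.83306289e+01,  2.93422955e+01,  6.93640262e+00,
       -5.80847161e-03,  7.45429020e-06]), 'ee_pos': array([284.76361564, 611.4643147 , 230.37182102]), 'ee_rot': array([ 3.06568037e+00, -6.78958365e-01, -3.46805146e-04]), 'force': array([-0.91429218, -0.01372501,  0.48498175]), 'torque': array([-0.03218412, -0.0026566 ,  0.01754334]), 'grip_force': 0.0, 'grip_width': 0.9986337475835743}
scene [[492.68913523   0.         326.47555162]
 [  0.         492.68913523 233.07311355]
 [  0.           0.           1.        ]] -0.04899384932871551 [[-0.07198909  0.99726159 -0.0169377 ]
 [ 0.72896182  0.04101567 -0.6833245 ]
 [-0.68075857 -0.06153885 -0.72991831]] [-3.48131462e-01 -3.38167290e+02  1.57242969e+03]
top [[546.53160967   0.         317.56989576]
 [  0.         546.53160967 237.70172332]
 [  0.           0.           1.        ]] -0.07732724785503473 [[-0.01662187 -0.99975486 -0.01462679]
 [-0.98423258  0.01893673 -0.17586252]
 [ 0.17609639  0.011473   -0.98430607]] [  62.66180427  604.31229905 1438.00987837]
```

View pics/scene0.png

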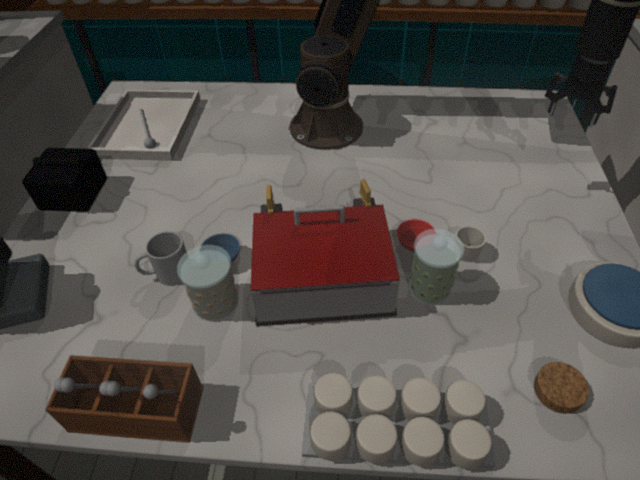

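View pics/top0.png

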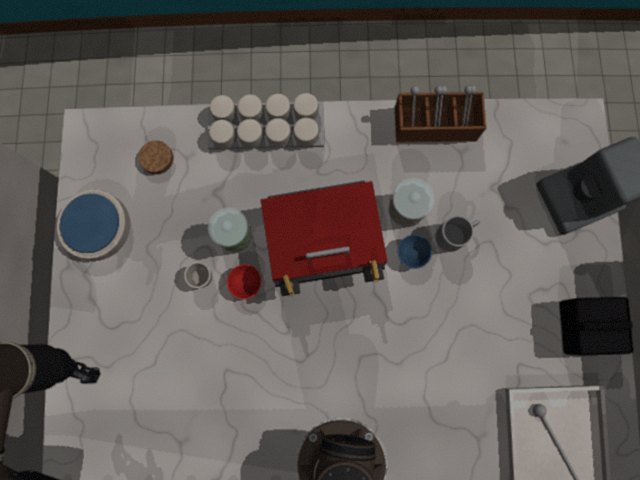

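The scene view shows the red lid with its bar handle and two brass nuts. In the top view the lid spans about (262–385, 183–280), the left nut is at (288,284), the right nut at (376,270) and the handle at (305–348, 252). Next I measure the poses.

```bash
cat > h.py <<'E'
import numpy as np, cv2
from cell import env
from scipy.spatial.transform import Rotation as Ro
def ray(c,p):
    d=cv2.undistortPoints(np.array(p,float).reshape(-1,1,2),c["K"],np.array([c["k1"],0,0,0.])).reshape(-1,2)
    d=np.c_[d,np.ones(len(d))]@c["R"]; return -c["R"].T@c["t"],d   # rows: R^T d
def plane(c,p,z):
    o,d=ray(c,p); return o+d*((z-o[2])/d[:,2])[:,None]
def blobs(c,lo,hi,amin):
    m=cv2.inRange(cv2.cvtColor(c["image"],cv2.COLOR_BGR2HSV),np.array(lo),np.array(hi))
    ks=[k for k in cv2.findContours(m,cv2.RETR_EXTERNAL,cv2.CHAIN_APPROX_NONE)[0] if cv2.contourArea(k)>=amin]
    return sorted(ks,key=cv2.contourArea,reverse=True)
BR=((15,90,60),(35,255,255)); RED=((0,150,50),(8,255,255))
E
python3 - <<'E'
from h import *
for n in("top","scene"):
    c=env.capture(n)
    k=blobs(c,*RED,100)[0]
    q=cv2.approxPolyDP(cv2.convexHull(k),8,True).reshape(-1,2)
    w=plane(c,q,128.5);print(n,q.tolist(),w.round(0)[:,:2].tolist())
    r=cv2.minAreaRect(w[:,:2].astype(np.float32));print(r)
    for k in blobs(c,*BR,15):
        x=k.reshape(-1,2);print("brass",cv2.contourArea(k),x.min(0),x.max(0),plane(c,[x.mean(0)],160).round(0))
        r=cv2.minAreaRect(plane(c,x,160)[:,:2].astype(np.float32));print(r)
E
```

```text
top [[371, 182], [385, 262], [273, 279], [262, 200]] [[739.0, -93.0], [525.0, -121.0], [487.0, 167.0], [696.0, 195.0]]
((612.5487060546875, 37.39216613769531), (215.3170928955078, 291.2123107910156), 7.659008026123047)
brass 103.0 [283 275] [294 295] [[468. 125. 160.]]
((468.5628662109375, 124.97484588623047), (51.65422821044922, 18.950969696044922), 26.050073623657227)
brass 90.0 [370 261] [379 281] [[501. -91. 160.]]
((499.9135437011719, -91.31787872314453), (51.61050033569336, 16.9987850189209), 8.086709976196289)
scene [[382, 207], [397, 279], [251, 288], [254, 214]] [[493.0, 166.0], [700.0, 195.0], [740.0, -95.0], [532.0, -125.0]]
((615.8794555664062, 35.11595153808594), (210.50755310058594, 294.64849853515625), 7.8082990646362305)
brass 814.0 [535 362] [588 410] [[930. 457. 160.]]
((929.0206298828125, 453.9884033203125), (81.13744354248047, 86.11707305908203), 9.736907958984375)
brass 175.0 [360 180] [370 206] [[482. 125. 160.]]
((480.6004638671875, 124.97318267822266), (88.16781616210938, 21.449392318725586), 4.976944446563721)
brass 129.0 [266 185] [273 213] [[513. -90. 160.]]
((511.7709655761719, -89.19938659667969), (93.42947387695312, 15.700400352478027), 8.972488403320312)
```

```bash
cat >> h.py <<'E'
ST=np.array([614.,36.,0]);YAW=7.7
def st(p): return ST+Ro.from_euler('z',YAW,degrees=True).apply(p)
def goal(pos,xang,tilt=0):
    """row from the present pose; xang: world angle of tool x (deg), tilt: turn about tool y (deg)"""
    s=env.observe();R0=Ro.from_rotvec(s["ee_rot"])
    T=Ro.from_euler('z',xang,degrees=True)*Ro.from_euler('x',180,degrees=True)*Ro.from_euler('y',tilt,degrees=True)
    print("t",round(s["time_s"],2),"pos",s["ee_pos"].round(1),"shift",R0.inv().apply(np.array(pos)-s["ee_pos"]).round(1),
      "turn",(R0.inv()*T).as_rotvec(degrees=True).round(1), "j",s["joint_positions"].round(2))
E
python3 -c "
from h import *
print(st([-128,110,0]),st([-128,-110,0]))
goal([470,126.5,290],26-180)"
```

```text
[472.41567004 127.85792024   0.        ] [501.89263083 -90.1583837    0.        ]
t 0.2 pos [284.9 611.6 230.7] shift [372.7 361.7 -58.9] turn [ 0.00e+00 -1.00e-01  1.29e+02] j [ 1.42  0.36  0.01 -0.   -1.22 -0.29]
```

```bash
python3 -m creep '1 373 362 -59 0 0 129;1 373 362 -59 0 0 129;1 373 362 -59 0 0 129;1 373 362 -59 0 0 129;1 373 362 -59 0 0 129;1 373 362 -59 0 0 129;1 373 362 -59 0 0 129;1 373 362 -59 0 0 129;1 373 362 -59 0 0 129;1 373 362 -59 0 0 129;1 373 362 -59 0 0 129;1 373 362 -59 0 0 129;1 373 362 -59 0 0 129;1 373 362 -59 0 0 129;1 373 362 -59 0 0 129;1 373 362 -59 0 0 129;1 373 362 -59 0 0 129;1 373 362 -59 0 0 129;1 373 362 -59 0 0 129;1 373 362 -59 0 0 129'
python3 - <<'E'
from h import *
goal([471,127,147],26-180)
c=env.capture("wrist");cv2.imwrite("pics/w1.png",c["image"])
for k in blobs(c,*BR,100):
    x=k.reshape(-1,2);w=plane(c,x,174)
    print(cv2.contourArea(k),x.min(0),x.max(0),cv2.minAreaRect(w[:,:2].astype(np.float32)))
E
```

```text
time_s: 2.2
ee_pos: [470.2, 126.3, 290.3]
ee_rot: [0.709, -3.06, 0.0]
force: [0.2, -0.2, -0.5]
grip_width: 0.995
grip_force: 0.0
t 2.2 pos [470.2 126.3 290.3] shift [ -1.    0.3 143.3] turn [-0.  -0.   0.1] j [ 0.67  0.01 -0.29  0.   -1.27 -1.78]
3262.5 [ 0 89] [ 56 164] ((491.73431396484375, -72.101806640625), (53.79762268066406, 36.40623474121094), 12.157066345214844)
1388.0 [304 178] [330 257] ((463.1968994140625, 122.804931640625), (56.420166015625, 17.732067108154297), 28.32668685913086)
```

View pics/w1.png

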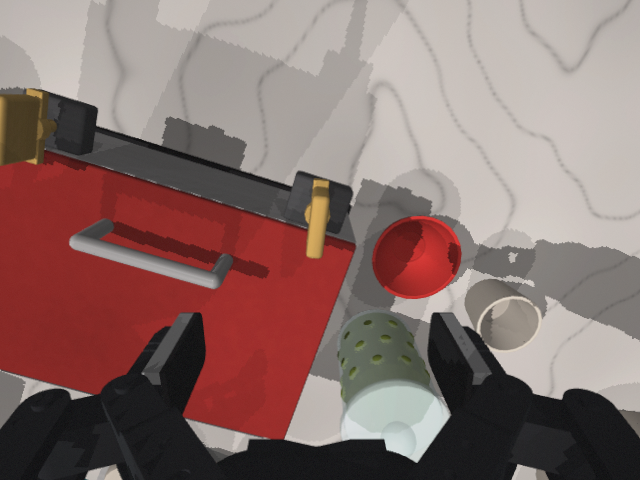

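Wrist view: the left nut is at about (317,218), blade nearly vertical in the image, with nothing in the way of the fingers. One quick centre check using blob ends.

Run:
```python
from h import *
c=env.capture("wrist");print("cam",-c["R"].T@c["t"])
k=blobs(c,*BR,100)[1]; x=k.reshape(-1,2)
m=np.zeros((480,640),np.uint8);cv2.drawContours(m,[k],-1,255,-1);v=cv2.cvtColor(c["image"],cv2.COLOR_BGR2HSV)[...,2]
for y in range(178,258,6):
    i=np.where(m[y])[0];print(y,i.min(),i.max(),v[y,i[1]:i[-1]:4])
for p in([321,180],[316,257]): print(plane(c,[p],174).round(1),plane(c,[p],160).round(1))
```

```text
cam [395.58698013  89.00820393 434.07931866]
178 314 319 [91]
184 313 328 [206 189 185 187]
190 312 328 [127 105 101  96]
196 312 328 [138 157 137 116]
202 311 329 [168 215 207 198 122]
208 306 328 [182 156 215 208 197 127]
214 304 329 [193 180 213 210 203 155]
220 306 328 [201 206 212 203 181 106]
226 308 326 [157 214 205 192 116]
232 308 325 [187 212 203 183]
238 307 324 [176 212 204 183]
244 307 323 [202 211 201 177]
250 307 322 [210 207 198 160]
256 308 321 [191 193 185]
[[438.  113.3 174. ]] [[440.3 114.6 160. ]]
[[488.8 134.5 174. ]] [[493.9 136.9 160. ]]
```

```bash
python3 -m creep '1 1 0 50 0 0 0;1 1 0 100 0 0 0;1 1 0 143 0 0 0;1 1 0 143 0 0 0;-1 1 0 143 0 0 0;-1 1 0 143 0 0 0;-1 1 0 143 0 0 0;-1 1 0 143 0 0 0;-1 1 0 143 0 0 0;-1 1 0 143 0 0 0;-1 1 0 143 0 0 0;-1 1 0 143 0 0 0;-1 1 0 143 0 0 0;-1 1 0 143 0 0 0;-1 1 0 143 0 0 0'; python3 -c "
from h import *
goal([469,125.5,147],26-180);print(env.observe()['torque'])"
```

```text
time_s: 3.8
ee_pos: [469.6, 126.5, 148.5]
ee_rot: [-0.708, 3.059, 0.002]
force: [-4.2, 2.6, 6.7]
grip_width: 0.13
grip_force: 60.6
t 3.8 pos [469.6 126.5 148.5] shift [ 1.  -0.7  1.5] turn [0.  0.1 0. ] j [ 0.67  0.12 -0.51 -0.   -0.94 -1.78]
[ 1.03590206  1.52251482 -0.00616642]
```

```bash
python3 -m creep '-1 0 0 0 0 0 -8;-1 0 0 0 0 0 -16;-1 0 0 0 0 0 -24;-1 0 0 0 0 0 -32;-1 0 0 0 0 0 -40;-1 0 0 0 0 0 -48;-1 0 0 0 0 0 -56;-1 0 0 0 0 0 -62;-1 0 0 0 0 0 -67;-1 0 0 0 0 0 -70;-1 0 0 0 0 0 -70;-1 0 0 0 0 0 -70'; python3 -c "
from h import *
goal([469,125.5,147],98-180);print(env.observe()['torque'])"
```

```text
time_s: 5.0
ee_pos: [470.1, 126.3, 148.5]
ee_rot: [-2.334, 2.099, -0.001]
force: [-2.2, 0.2, 5.1]
grip_width: 0.129
grip_force: 60.3
t 5.0 pos [470.1 126.3 148.5] shift [0.7 1.2 1.5] turn [-0.1  0.1 -1.9] j [ 0.67  0.12 -0.51  0.   -0.94 -0.56]
[0.41575187 0.45650021 0.04166965]
```

```bash
python3 -m creep '-1 0 0 0 0 0 -2;-1 0 0 0 0 0 -3;-1 0 0 0 0 0 -4;-1 0 0 0 0 0 -4'; python3 -c "
from h import *
goal([469,125.5,147],98-180);print(env.observe()['torque'])"
```

```text
time_s: 5.4
ee_pos: [470.1, 126.3, 148.5]
ee_rot: [-2.405, 2.018, -0.001]
force: [-1.6, 0.1, 6.0]
grip_width: 0.126
grip_force: 63.2
t 5.4 pos [470.1 126.3 148.5] shift [0.6 1.2 1.5] turn [-0.1  0.1  2. ] j [ 0.67  0.12 -0.51  0.   -0.94 -0.49]
[ 0.35701554  0.37678138 -0.87513074]
```

```bash
python3 -m creep '1 0 0 0 0 0 2;1 0 0 0 0 0 2;1 0 0 0 0 0 2;1 0 0 0 0 0 2;1 0 0 0 0 0 2;1 0 0 0 0 0 2;1 0 0 -50 0 0 2;1 0 0 -100 0 0 2;1 0 0 -143 0 0 2;1 0 0 -143 0 0 2'; python3 -c "
from h import *
goal([500,-90.5,290],8-180)"
```

```text
time_s: 6.4
ee_pos: [472.1, 126.9, 296.9]
ee_rot: [-2.365, 2.053, -0.006]
force: [-0.6, -0.3, -0.5]
grip_width: 1.0
grip_force: 0.0
t 6.4 pos [472.1 126.9 296.9] shift [219.2   3.    6.1] turn [-0.3  0.6 90.1] j [ 0.67  0.   -0.28  0.   -1.27 -0.53]
```

```bash
python3 -m creep '1 219 3 6 0 0 90;1 219 3 6 0 0 90;1 219 3 6 0 0 90;1 219 3 6 0 0 90;1 219 3 6 0 0 90;1 219 3 6 0 0 90;1 219 3 6 0 0 90;1 219 3 6 0 0 90;1 219 3 6 0 0 90;1 219 3 6 0 0 90;1 219 3 6 0 0 90;1 219 3 6 0 0 90;1 219 3 6 0 0 90;1 219 3 6 0 0 90'
python3 - <<'E'
from h import *
goal([500,-90.5,147],8-180)
c=env.capture("wrist");cv2.imwrite("pics/w2.png",c["image"]);print("cam",-c["R"].T@c["t"])
for k in blobs(c,*BR,100):
    x=k.reshape(-1,2);f=x[x[:,1]>=x[:,1].max()-1].mean(0)
    print(cv2.contourArea(k),x.min(0),x.max(0),cv2.minAreaRect(plane(c,x,174)[:,:2].astype(np.float32)),"far end",f,plane(c,[f],174))
E
```

```text
time_s: 7.8
ee_pos: [497.0, -91.4, 284.3]
ee_rot: [0.223, -3.134, -0.0]
force: [-0.2, -0.1, -0.1]
grip_width: 1.002
grip_force: 0.0
t 7.8 pos [497.  -91.4 284.3] shift [ -3.1   0.5 137.3] turn [ 0.  -0.   0.1] j [ 0.21  0.04 -0.27 -0.   -1.26 -1.64]
cam [ 414.71031201 -104.02828594  428.03528494]
2034.5 [560 208] [639 243] ((465.2442321777344, 100.66788482666016), (61.813175201416016, 23.491260528564453), 89.17550659179688) far end [619.47619048 242.92857143] [[475.13183697 117.45957781 174.        ]]
1391.0 [303 187] [329 267] ((494.4800109863281, -92.90937042236328), (56.58756637573242, 17.499210357666016), 8.110029220581055) far end [316.5625 266.875 ] [[522.34204513 -88.54947204 174.        ]]
```

View pics/w2.png

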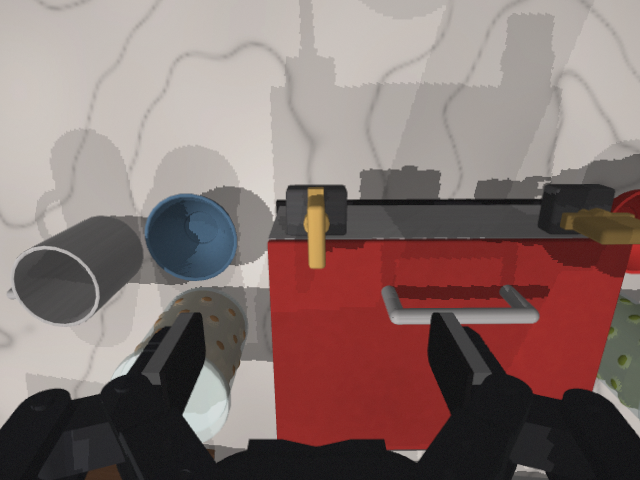

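The right nut is at (316,227), tight, with its blade vertical in the image. The left nut at (600,225) now lies along the lid's front edge. Descending.

```bash
python3 -m creep '1 -3 0 50 0 0 0;1 -3 0 100 0 0 0;1 -3 0 137 0 0 0;1 -3 0 137 0 0 0;-1 -3 0 137 0 0 0;-1 -3 0 137 0 0 0;-1 -3 0 137 0 0 0;-1 -3 0 137 0 0 0;-1 -3 0 137 0 0 0;-1 -3 0 137 0 0 0;-1 -3 0 137 0 0 0;-1 -3 0 137 0 0 0;-1 -3 0 137 0 0 0;-1 -3 0 137 0 0 0;-1 -3 0 137 0 0 0'; python3 -c "
from h import *
goal([500,-91.5,147],8-180);print(env.observe()['torque'])"
```

```text
time_s: 9.35
ee_pos: [500.4, -91.1, 148.4]
ee_rot: [-0.22, 3.132, -0.0]
force: [-2.7, 0.2, 5.7]
grip_width: 0.128
grip_force: 60.6
t 9.35 pos [500.4 -91.1 148.4] shift [ 0.5 -0.3  1.4] turn [-0.   0.1  0.1] j [ 0.21  0.16 -0.47  0.   -0.94 -1.64]
[0.27139841 0.60692155 0.02719373]
```

```bash
python3 -m creep '-1 0 0 0 0 0 -8;-1 0 0 0 0 0 -16;-1 0 0 0 0 0 -24;-1 0 0 0 0 0 -32;-1 0 0 0 0 0 -40;-1 0 0 0 0 0 -48;-1 0 0 0 0 0 -56;-1 0 0 0 0 0 -64;-1 0 0 0 0 0 -72;-1 0 0 0 0 0 -80;-1 0 0 0 0 0 -85;-1 0 0 0 0 0 -88;-1 0 0 0 0 0 -90;-1 0 0 0 0 0 -91;-1 0 0 0 0 0 -92;-1 0 0 0 0 0 -92'; python3 -c "
from h import *
goal([500,-91.5,147],98-180);print(env.observe()['torque'])"
```

```text
time_s: 10.95
ee_pos: [502.3, -92.0, 148.5]
ee_rot: [-2.405, 2.018, -0.007]
force: [6.7, -8.1, -2.3]
grip_width: 0.13
grip_force: 62.3
t 10.95 pos [502.3 -92.  148.5] shift [-0.9  2.2  1.5] turn [-0.3 -0.1  2. ] j [ 0.21  0.16 -0.47  0.   -0.94 -0.03]
[-2.75330153 -2.43669122 -0.65087472]
```

```bash
python3 -m creep '1 0 0 0 0 0 2;1 0 0 0 0 0 2;1 0 0 0 0 0 2;1 0 0 0 0 0 2;1 0 0 0 0 0 2;1 0 0 0 0 0 2;1 0 0 -50 0 0 2;1 0 0 -100 0 0 2;1 0 0 -142 0 0 2;1 0 0 -142 0 0 2'
python3 - <<'E'
from h import *
print(st([-65,0,168.5]));goal(st([-65,0,290]),98-180)
c=env.capture("top");cv2.imwrite("pics/top1.png",cv2.resize(c["image"][160:320,220:440],None,fx=3,fy=3))
for k in blobs(c,*BR,15):
    x=k.reshape(-1,2);print(x.mean(0),cv2.minAreaRect(plane(c,x,160)[:,:2].astype(np.float32)))
k=blobs(c,(0,0,90),(180,90,255),0)
for q in k:
    m=q.reshape(-1,2).mean(0)
    if 295<m[0]<360 and 235<m[1]<265: print("bar",q.reshape(-1,2).min(0),q.reshape(-1,2).max(0),plane(c,[m],173),cv2.minAreaRect(plane(c,q,173)[:,:2].astype(np.float32)))
E
```

```text
time_s: 11.95
ee_pos: [502.8, -91.2, 295.9]
ee_rot: [-2.367, 2.055, -0.013]
force: [0.2, -0.5, -1.4]
grip_width: 1.0
grip_force: 0.0
[549.58609202  27.29089795 168.5       ]
t 11.95 pos [502.8 -91.2 295.9] shift [-110.8  -62.9    6.4] turn [-0.6 -0.1  0.1] j [ 0.21  0.04 -0.25  0.   -1.27 -0.07]
[370.5        272.73333333] ((495.3475036621094, -80.43778228759766), (32.680789947509766, 12.580967903137207), 88.89875030517578)
bar [312 223] [328 274] [[558.98640429  44.92236892 173.        ]] ((556.9320068359375, 44.20013427734375), (134.19862365722656, 17.10336685180664), 11.437982559204102)
```

View pics/top1.png

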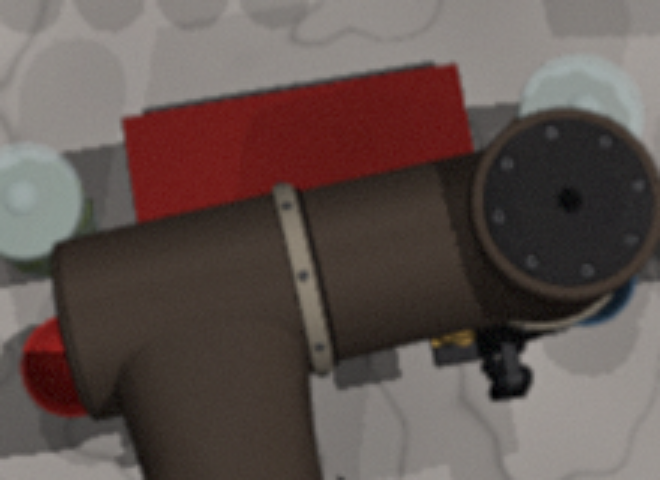

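The arm hides the handle in the top view, so I move above it and use the wrist camera.

```bash
python3 -m creep '1 -111 -63 6 0 0 0;1 -111 -63 6 0 0 0;1 -111 -63 6 0 0 0;1 -111 -63 6 0 0 0;1 -111 -63 6 0 0 0;1 -111 -63 6 0 0 0'
python3 - <<'E'
from h import *
goal(st([-65,0,150]),98-180)
c=env.capture("wrist");cv2.imwrite("pics/w3.png",c["image"]);print("cam",-c["R"].T@c["t"])
for k in blobs(c,*BR,100):
    x=k.reshape(-1,2);print("brass",x.min(0),x.max(0),cv2.minAreaRect(plane(c,x,174)[:,:2].astype(np.float32)))
E
```

```text
time_s: 12.6
ee_pos: [546.3, 27.2, 282.8]
ee_rot: [2.371, -2.06, -0.001]
force: [-0.2, 0.2, -0.3]
grip_width: 0.997
grip_force: 0.0
t 12.6 pos [546.3  27.2 282.8] shift [  0.3  -3.4 132.8] turn [ 0.1 -0.   0. ] j [ 0.41  0.12 -0.19 -0.   -1.26 -0.27]
cam [557.74904499 -55.67829703 426.55338409]
brass [390  11] [429 100] ((506.623291015625, -88.93521881103516), (22.161388397216797, 48.6275520324707), 8.12278938293457)
brass [376 310] [405 390] ((475.5979309082031, 112.12979888916016), (20.893457412719727, 73.0306625366211), 18.990766525268555)
```

View pics/w3.png

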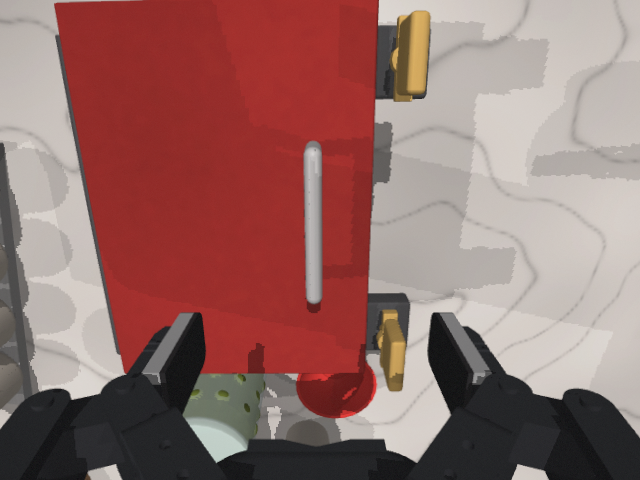

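Wrist view: the bar runs from about (313,145) to (314,300), and the right nut lies along the edge. The left nut at (392,350) may be slightly rotated, so I'll zoom in.

Run:
```python
from h import *
c={};i=cv2.imread("pics/w3.png")
a=cv2.resize(i[295:405,350:450],None,fx=5,fy=5,interpolation=cv2.INTER_CUBIC);b=cv2.resize(i[0:110,350:450],None,fx=3,fy=5)
cv2.imwrite("pics/z.png",cv2.hconcat([a,b]))
c=env.capture("wrist")
bar=plane(c,[[313,145],[314,300]],174);print(bar.round(1),bar.mean(0))
print("edge",plane(c,[[377,50],[366,365]],128.5).round(1))
```

```text
[[555.6 -30.5 174. ]
 [540.1  77.2 174. ]] [547.88164857  23.36540727 174.        ]
edge [[520.2 -96.2 128.5]
 [481.6 159.8 128.5]]
```

View pics/z.png

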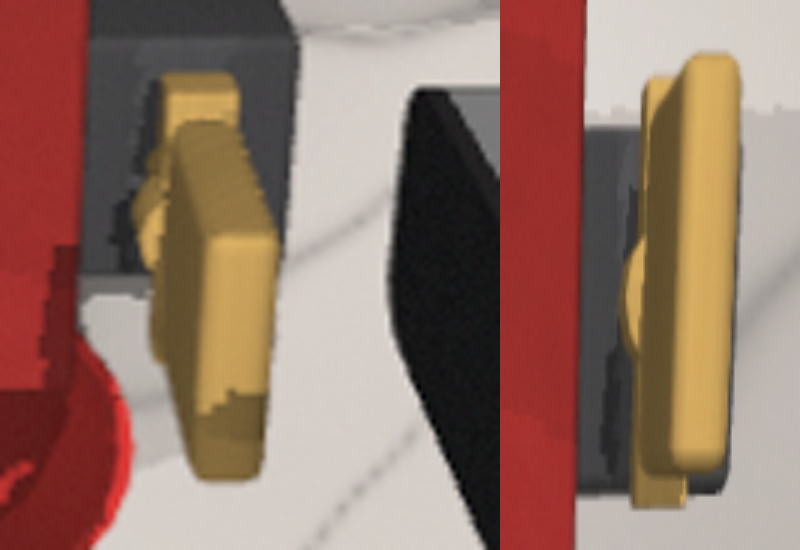

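Both blades are parallel to the lid's front edge, so both nuts are loose. Now I grip the handle.

```bash
python3 -m creep '1 1 -2 50 0 0 0;1 1 -2 100 0 0 0;1 1 -2 133 0 0 0;1 1 -2 133 0 0 0;-1 1 -2 133 0 0 0;-1 1 -2 133 0 0 0;-1 1 -2 133 0 0 0;-1 1 -2 133 0 0 0;-1 1 -2 133 0 0 0;-1 1 -2 133 0 0 0;-1 1 -2 133 0 0 0;-1 1 -2 133 0 0 0;-1 1 -2 133 0 0 0;-1 1 -2 133 0 0 0;-1 1 -2 133 0 0 0'; python3 -c "
from h import *
goal([548.5,26,150],98-180);print(env.observe()['torque'])"
```

```text
time_s: 14.2
ee_pos: [548.5, 27.0, 151.4]
ee_rot: [2.372, -2.06, -0.0]
force: [-4.9, 0.3, 7.1]
grip_width: 0.115
grip_force: 58.5
t 14.2 pos [548.5  27.  151.4] shift [1.  0.1 1.4] turn [ 0.  -0.   0.1] j [ 0.41  0.22 -0.38 -0.   -0.97 -0.27]
[0.32502295 1.94317222 0.05515528]
```

```bash
python3 -m creep '-1 0 -2 -8 -1 0 0;-1 0 -4 -15 -2 0 0;-1 0 -7 -22 -3 0 0;-1 0 -10 -30 -4 0 0;-1 0 -13 -37 -5 0 0;-1 0 -17 -44 -6 0 0;-1 0 -21 -51 -7 0 0;-1 0 -24 -57 -8 0 0;-1 0 -24 -57 -8 0 0'; python3 -c "
from h import *
s=env.observe();print(s['torque'],s['ee_pos'],s['joint_positions'].round(2))
c=env.capture('scene');cv2.imwrite('pics/s2.png',c['image'])"
```

```text
time_s: 15.1
ee_pos: [570.8, 30.3, 206.6]
ee_rot: [2.286, -1.987, -0.145]
force: [-7.0, 0.5, -1.8]
grip_width: 0.11
grip_force: 58.9
[ 0.27523168  2.13736159 -0.01363071] [570.80337444  30.30499279 206.57933897] [ 0.37  0.3  -0.13 -0.04 -1.29 -0.22]
```

View pics/s2.png

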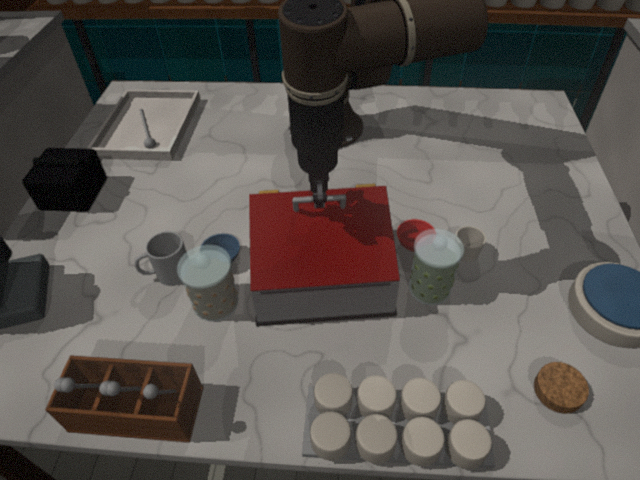

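The lid rises with low forces and nothing else has moved. Continuing to 50°.

```bash
python3 -m creep '-1 0 -3 -7 -1 0 0;-1 0 -7 -14 -2 0 0;-1 0 -11 -20 -3 0 0;-1 0 -15.5 -27 -4 0 0;-1 0 -20 -33 -5 0 0;-1 0 -25 -39 -6 0 0;-1 0 -30 -45 -7 0 0;-1 0 -35.5 -50 -8 0 0;-1 0 -41 -55.5 -9 0 0;-1 0 -47 -60.5 -10 0 0;-1 0 -53 -65 -11 0 0;-1 0 -59 -70 -12 0 0;-1 0 -59 -70 -12 0 0;-1 0 -59 -70 -12 0 0;-1 0 -59 -70 -12 0 0'
python3 - <<'E'
from h import *
s=env.observe();R=Ro.from_rotvec(s["ee_rot"]).as_matrix();g=s["ee_pos"]-19*R[:,2]
YAW=8.2
gs=Ro.from_euler('z',-8.2,degrees=True).apply(g-ST);print("grasp in st",gs.round(1),s["force"],s["torque"])
v=gs-[110,0,120.5];print("R",np.hypot(v[0],v[2]),"theta",164.66-np.degrees(np.arctan2(v[2],v[0])))
for n in("scene","top"):
    c=env.capture(n);k=blobs(c,*RED,100)[0]
    cv2.imwrite(f"pics/{n}3.png",c["image"]);print(n,cv2.approxPolyDP(cv2.convexHull(k),5,True).reshape(-1,2).tolist())
E
```

```text
time_s: 16.65
ee_pos: [638.0, 40.2, 270.0]
ee_rot: [2.158, -1.872, -0.334]
force: [-10.2, 4.2, 8.8]
grip_width: 0.11
grip_force: 58.8
grasp in st [ 30.9   0.7 287.8] [-10.1869916    4.23284071   8.82105388] [ 1.26557126  3.82939002 -0.58525193]
R 185.0827306442728 theta 49.354121369397745
scene [[432, 227], [392, 281], [251, 291], [243, 183], [392, 173]]
top [[388, 218], [324, 236], [276, 238], [263, 198], [370, 180]]
```

View pics/scene3.png

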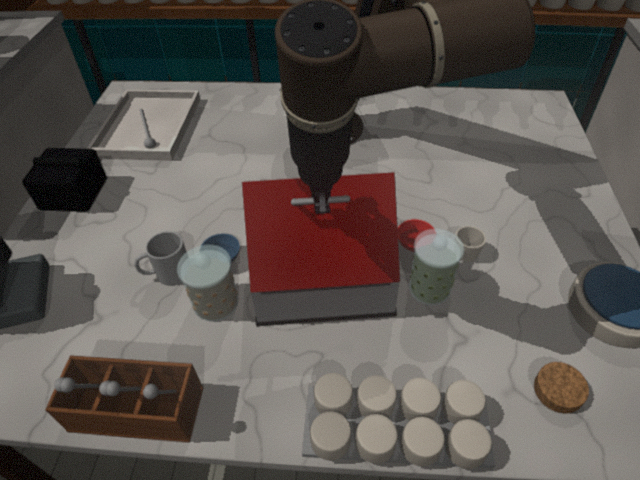

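Run:
```python
from h import *
def corner(th,y):
    p=np.array([110,0,120.5])+Ro.from_euler('y',th,degrees=True).apply([-220,y,8.])
    return ST+Ro.from_euler('z',8.2,degrees=True).apply(p)
c=env.capture("scene");hs=np.vstack([k.reshape(-1,2) for k in blobs(c,*RED,500)])
print(cv2.approxPolyDP(cv2.convexHull(blobs(c,*RED,500)[0]),2,True).reshape(-1,2).tolist())
for th in(0,44,47,50,53,56):
    P=np.array([corner(th,y) for y in(-150,150)])
    print(th,cv2.projectPoints(P,cv2.Rodrigues(c["R"])[0],c["t"],c["K"],np.array([c["k1"],0,0,0]))[0].reshape(-1,2).round(1).tolist())
```

```text
[[431, 227], [394, 281], [251, 291], [243, 183], [392, 173]]
0 [[253.1, 212.4], [383.1, 204.4]]
44 [[242.5, 181.8], [393.1, 172.8]]
47 [[241.8, 181.6], [394.1, 172.6]]
50 [[241.0, 181.8], [395.2, 172.6]]
53 [[240.3, 182.3], [396.3, 173.0]]
56 [[239.5, 183.1], [397.4, 173.6]]
```

Run:
```python
from h import *
def corner(th,y):
    p=np.array([110,0,120.5])+Ro.from_euler('y',th,degrees=True).apply([-220,y,8.])
    return ST+Ro.from_euler('z',8.2,degrees=True).apply(p)
c=env.capture("top")
print(cv2.approxPolyDP(blobs(c,*RED,500)[0],2,True).reshape(-1,2).tolist())
for th in(0,44,47,50,53,56):
    P=np.array([corner(th,y) for y in(-150,150)])
    print(th,cv2.projectPoints(P,cv2.Rodrigues(c["R"])[0],c["t"],c["K"],np.array([c["k1"],0,0,0]))[0].reshape(-1,2).round(1).tolist())
cv2.imwrite("pics/top4.png",cv2.resize(c["image"][150:290,230:430],None,fx=4,fy=4,interpolation=cv2.INTER_CUBIC))
```

```text
[[388, 218], [370, 180], [328, 187], [327, 199], [345, 199], [345, 218], [339, 215], [337, 205], [328, 207], [327, 211], [321, 214], [316, 209], [304, 211], [305, 223], [300, 225], [295, 216], [295, 207], [298, 204], [314, 202], [310, 190], [263, 198], [276, 238], [304, 233], [315, 237], [318, 231], [324, 236], [328, 230], [334, 234], [337, 228]]
0 [[387.7, 261.5], [272.3, 280.2]]
44 [[389.6, 224.4], [261.8, 245.0]]
47 [[389.4, 220.2], [260.9, 240.9]]
50 [[389.0, 215.8], [260.0, 236.6]]
53 [[388.6, 211.2], [259.1, 232.1]]
56 [[388.2, 206.6], [258.1, 227.4]]
```

View pics/top4.png

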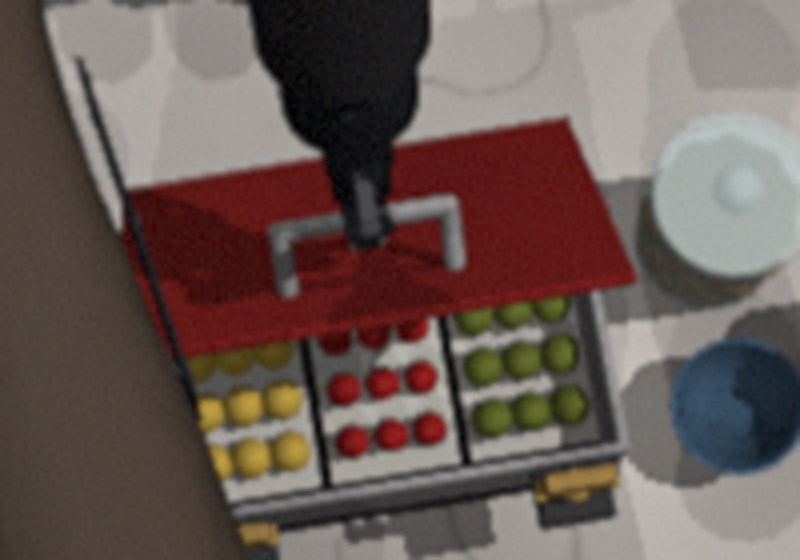

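The crop shows the lid held open by the handle, with its front corner at about (387,219) in the top image. That fits 50° within about 1.5°, and the arm pose gives 49.4°. The nuts lie along the edge and the bystanders are untouched.

```bash
python3 -c "
from cell import env
s=env.observe();print(s['time_s'],s['ee_pos'],s['qd'].round(3),s['grip_force']);print(env.hand_in())"
```

```text
16.85 [637.90201705  40.23019956 269.94233316] [-0.002  0.002 -0.002  0.004  0.001  0.001] 58.825342655181885
the job is handed in; nothing more can be done
None
```

I loosened both wing nuts to their stops with the lid shut, then raised the lid to about 50° (49.4° by the arm pose) and handed in while still holding it at 16.9 s; the jars, bowls, cup and jug look unmoved, and no result came back.

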